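Print the label for the cheese on the scale

ROBOT

A 6-joint arm with a two-finger parallel gripper is mounted at the origin on the work surface. World frame = base frame: x ahead of the robot, y to its left, z up, the work surface at z = 0. Lengths are in m, angles in rad, forces in N, time in s.
With the tool pointing down it reaches from about 0.425 to 0.95 m from the base axis. Payload 14.7 kg.
Tool frame: the origin (TCP) lies at the very end of the fingers, on their centre line; the grasp point (between the pads) lies 19 mm behind it (robot.grip_point_offset is the distance from the TCP to the grasp point, in m); z points along the fingers, y is the line along which they close (so a half turn about z gives the same grasp; the last joint's range is limited). The gripper opens to 85 mm and grips with 20 to 120 N. Pads are 22 mm wide; open, the fingers measure 114 mm over their backs; the gripper's body (76 mm by 85 mm) begins 54 mm behind the grasp point. The pads swing forward as they close: fully open they stand 13 mm farther back than shut.
Start: joints at [1.053, 0.48, 1.596, -0, 1.065, -0.047], TCP at [0.295, 0.579, 0.231] pointing down, gripper open.
Joint ranges: [-2.75, 2.75], [-0.82, 2.05], [0.23, 2.67], [-1.56, 4.7], [0.09, 2.69], [-2.92, 2.92]. Speed limits (rad/s): [1.89, 1.89, 2.39, 3.01, 3.01, 3.01].

INTERFACE

Orientations are given as a unit quaternion [x, y, z, w].
In Python, from cell import robot, cams gives the robot as it stands. The module is installed in compiled form; this text tells all that it offers.
- The arm moves only by the shell command python3 -m inch 'ROWS' [FORCE]. ROWS is JSON, a list of rows, each an object with "slide": the shift along the tool's x, y, z in m, a list of three; "delta_rot": the turn, a rotation vector about the tool's x, y, z in rad, a list of three; "grip": the closure, from -1 (fully open) to 1 (shut). A call has 1 to 10 rows; each row is the pose to reach, as a shift and turn from the pose commanded when the call began, along the tool's axes at that moment; what a row does not reach only later rows make up. A row lasts 1/10 s, in which the tool goes at most 50 mm and 8.59 degrees, less where a joint would pass 70% of its speed; a pose out of reach is approached as far as the arm can. A call with a gripper value outside its range is refused whole. The fingers move at their own pace and stop on an object; FORCE is the grip in N (left out, the last holds). Time passes only in rows, so rows that repeat a pose let the fingers close. It gives the time, the measured TCP pose, the force, the opening and the grip force at its end, in the units of the state.
- robot.sense(): the state, without advancing time (a new reading comes with each control period).
- cams.get_image(name): name is "scene" or "top" or "wrist"; returns a dict with "frame" (400x640x3 uint8, blue, green, red), "K" (3x3 intrinsics, pixels), "origin" and "attitude" of the camera in the world. Camera axes: x right, y down, z forward; pixel columns grow to the right and rows downward; lengths in m; the calibration is good to about 2 mm. A picture is of the moment at which its call begins. There is no depth.
- robot.finish_job(): hands the job in; it is judged then, once.
The state is a dict: "clock": time; "joint_pos": joint angles; "joint_vel": joint speeds; "joint_efforts": joint torques, N m; "tcp_pos": TCP position; "ee_rot": TCP orientation; "contact_force": force on the tool from outside, world axes, zero at the start; "torque": the same for the moment, N m; "opening": opening from 0.0 (shut) to 1.0 (fully open); "grasp_force": force on a finger pad.
Only numpy, scipy, OpenCV 4.12 (cv2) and the standard library are available. Lean on these libraries where they do the work, as an engineer would, in place of code of your own. Each camera call takes 0.05 s, during which the arm holds its last target. There are 200 camera calls.

TASK

Print the label for the cheese that stands on the scale: with closed fingers, first switch the console on by pushing the marked, raised half of the black power rocker all the way down, then press the key whose colour matches the wax of that cheese fully down for a moment, then press the white print key fully down for a moment. Let every key come back up, leave the power on, and press no other coloured key. Nothing is to be picked up: leave the cheeses and everything else where they stand.

Things in the scene. Friction and masses are not known exactly. Their poses are not given: they have to be found in the camera images.
- console: grey labelling console, fixed box 240 (x) x 300 (y) x 50 mm; origin at the centre of its underside, z up, +x to its rear edge with the screen. On its flat top: three coloured keys in a row across the middle, 80 mm apart, in any order; nearer the front (-x) the power rocker and the white print key, 120 mm apart, either one on either side
- rocker_base: steel frame plate of the black power rocker, 84 (x) x 52 (y) x 6 mm, fixed on the console top; origin at the centre of its underside. The rocker's pivot runs along this frame's y axis, 14 mm above the origin; the ON half of the rocker is the half on this frame's +x side.
- rocker_on (a point): place to press on the power rocker: top face of its ON half (white line), 22 mm from the pivot, on the centre line. The black cap is 60 mm long (along x of the frame plate), 34 mm wide, 10 mm thick. Off, this half stands raised (point about 24 mm above the console top); on, this point is about 10 mm lower. Stiff (about 4 N here), stays where it is left
- rocker (a joint): angle of the power rocker in rad: 0 = off (ON half raised), 0.44 = fully on (ON half pushed all the way down)
- key_yellow_top (a point): centre of the top face of the yellow round push key, 34 mm across, in a black round housing 50 mm across; it moves with the key. The key is pressed straight down; released, its top is 22 mm above the console top and 10 mm above its housing
- key_yellow (a joint): how far the yellow key is pressed, in m: 0 = up, 0.006 = fully down; a spring (about 5 N at full travel) brings it back up
- key_red_top (a point): centre of the top face of the red round push key, 34 mm across, in a black round housing 50 mm across; it moves with the key. The key is pressed straight down; released, its top is 22 mm above the console top and 10 mm above its housing
- key_red (a joint): how far the red key is pressed, in m: 0 = up, 0.006 = fully down; a spring (about 5 N at full travel) brings it back up
- key_green_top (a point): centre of the top face of the green round push key, 34 mm across, in a black round housing 50 mm across; it moves with the key. The key is pressed straight down; released, its top is 22 mm above the console top and 10 mm above its housing
- key_green (a joint): how far the green key is pressed, in m: 0 = up, 0.006 = fully down; a spring (about 5 N at full travel) brings it back up
- key_print_top (a point): centre of the top face of the white round push key (the print key), 34 mm across, in a bare steel round housing 50 mm across; it moves with the key. The key is pressed straight down; released, its top is 22 mm above the console top and 10 mm above its housing
- key_print (a joint): how far the print key is pressed, in m: 0 = up, 0.006 = fully down; a spring (about 5 N at full travel) brings it back up
- scale_pan (a point): centre of the top of the steel pan (200 x 190 mm) of the grey scale, 60 mm above the table; one of the three cheeses stands on it
- cheese_yellow: small wheel of cheese in yellow wax, 100 mm across, 50 mm high, loose; origin at the centre of its underside. It stands either on the scale pan or on the wooden stand
- cheese_red: small wheel of cheese in red wax, 100 mm across, 50 mm high, loose; origin at the centre of its underside. It stands either on the scale pan or on the wooden stand
- cheese_green: small wheel of cheese in green wax, 100 mm across, 50 mm high, loose; origin at the centre of its underside. It stands either on the scale pan or on the wooden stand
- stand: low wooden stand, 280 (x) x 140 (y) x 60 mm, fixed, on the other side of the table from the scale, carrying the two cheeses that are not on the scale; origin at the centre of its underside
- scale: grey scale, 220 (x) x 200 (y) x 60 mm high with its pan, fixed; origin at the centre of its underside
- stamp: loose dark wooden hand stamp, 32 mm across, 50 mm high, standing on a rear corner of the console; origin at the centre of its foot
- bottle: loose amber bottle with a pale label, 60 mm across, 170 mm high, to the rear left of the console; origin at the centre of its foot
- jar: loose green glass jar with a pale label and a white cap, 64 mm across, 80 mm high, behind the console; origin at the centre of its foot
- mould: loose white plastic cheese mould (a cup), 80 mm across the rim, 70 mm high, to the rear right of the console; origin at the centre of its foot
Mind the look-alikes: they are no part of the job. What is shaped like the mould but purple is not meant.

How it is judged:
On the way, in this order (a step that is already met when the one before it is completed fails the run):
1. the power rocker is pushed on, all keys still up (value of joint rocker above 0.36 rad and value of joint each of key_yellow, key_red, key_green, key_print below 0.0015 m), for 0.1 s.
2. the key with the colour of the cheese on the scale is pressed (4 of 6 mm or more), the print key is up (value of joint rocker above 0.36 rad and value of joint key_print below 0.0015 m and ((horizontal distance between cheese_yellow and scale_pan below 0.06 m and value of joint key_yellow above 0.004 m) or (horizontal distance between cheese_red and scale_pan below 0.06 m and value of joint key_red above 0.004 m) or (horizontal distance between cheese_green and scale_pan below 0.06 m and value of joint key_green above 0.004 m))), for 0.1 s.
3. the white print key is pressed (4 of 6 mm or more), the coloured keys are up (value of joint rocker above 0.36 rad and value of joint key_print above 0.004 m and value of joint each of key_yellow, key_red, key_green below 0.0015 m), for 0.1 s.
At the end, for the whole second after the job is handed in: The rocker is on (joint above 0.36 rad), all four keys are back up (within 1.5 mm), one cheese is still on the scale (within 60 mm of the pan's centre), and all cheeses and loose things are upright (0.2 rad), at rest (20 mm/s) and within 15 mm of where they started (all of step 1 and horizontal distance between any of cheese_yellow, cheese_red, cheese_green and scale_pan below 0.06 m and distance of each of cheese_yellow, cheese_red, cheese_green, stamp, bottle, jar, mould from where it was at the start of the episode below 0.015 m and angle between each of cheese_yellow, cheese_red, cheese_green, stamp, bottle, jar, mould's own z axis and vertical below 0.2 rad and linear speed of each of cheese_yellow, cheese_red, cheese_green, stamp, bottle, jar, mould below 0.02 m/s); the robot touches nothing.
It fails at once if a coloured key that does not match the cheese on the scale is pressed by more than 2.5 mm ((horizontal distance between cheese_yellow and scale_pan below 0.06 m and value of joint any of key_red, key_green above 0.0025 m) or (horizontal distance between cheese_red and scale_pan below 0.06 m and value of joint any of key_yellow, key_green above 0.0025 m) or (horizontal distance between cheese_green and scale_pan below 0.06 m and value of joint any of key_yellow, key_red above 0.0025 m)).
It fails at once if a key is pressed by more than 2.5 mm while the power is still off (rocker below 0.2 rad) (value of joint rocker below 0.2 rad and value of joint any of key_yellow, key_red, key_green, key_print above 0.0025 m).
It fails at once if a cheese or another loose thing is lifted, carried, pushed by more than 15 mm, or tipped by more than 0.3 rad (distance of any of cheese_yellow, cheese_red, cheese_green, stamp, bottle, jar, mould from where it was at the start of the episode above 0.015 m or angle between any of cheese_yellow, cheese_red, cheese_green, stamp, bottle, jar, mould's own z axis and vertical above 0.3 rad).
It also fails if it takes over 42 s, if anything falls off the work surface, if the arm or the gripper's body presses on something with over 40 N, if the wrist force passes 120 N, or if a joint passes its speed limit or range.

## Working session

There is one attempt and no reset: what is moved stays moved. The work goes in short steps, Python scripts to look and compute and a shell command to move; the robot and the scene stay as the last step left them, time stands still between calls to the robot, and variables do not carry over. Pictures are saved under pics/ and viewed, at most 10 in all, crops included, and the job is handed in when it is done.

```bash
mkdir -p pics; python3 - <<'E'
from cell import robot,cams
import cv2,pickle
d={}
for n in("scene","top"):
    d[n]=cams.get_image(n); cv2.imwrite(f"pics/{n}0.png",d[n]["frame"]); print(n,d[n]["K"],d[n]["origin"],d[n]["attitude"])
pickle.dump(d,open("d.pkl","wb"))
s=robot.sense();print(s["clock"],s["tcp_pos"],s["ee_rot"],s["contact_force"])
E
```

```text
scene [[496.17895685   0.         313.64077757]
 [  0.         496.17895685 198.63037268]
 [  0.           0.           1.        ]] [1.39864879 0.71271401 1.38053681] [ 0.37854909  0.85916325 -0.31597478 -0.13674439]
top [[477.58898171   0.         325.43402817]
 [  0.         477.58898171 200.35979447]
 [  0.           0.           1.        ]] [ 0.50493413 -0.02946809  1.46344823] [-0.70244786  0.71067266 -0.02574056  0.02913408]
0.1 [0.29462119 0.57896266 0.23072386] [ 2.33251100e-01  9.72416373e-01 -5.40125542e-04 -1.70557720e-04] [-0.09312514 -0.24052819  0.2667325 ]
```

View pics/top0.png

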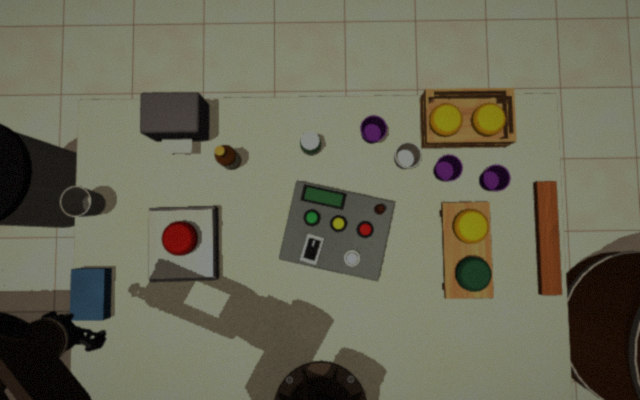

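View pics/scene0.png

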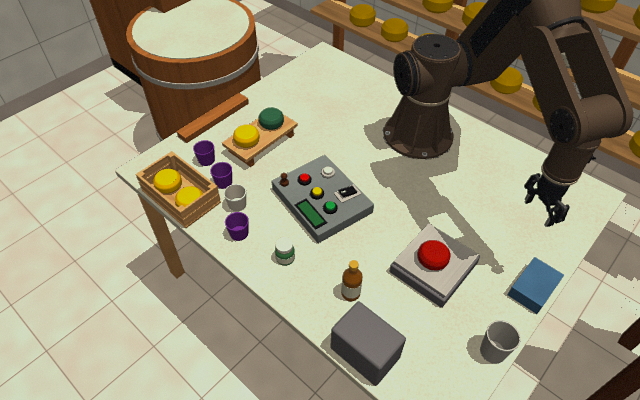

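The red cheese stands on the scale (top view 180,238). The stand holds the yellow (470,226) and green (473,273) ones, and the yellow cheeses in the crate are no part of the job. Candidates on the console:
- **Coloured keys:** green (312,218), yellow (338,224) and red (365,229). The dark-red stamp at (380,209) could be taken for the red key.
- **White print key:** (352,259). The white jar cap (311,140) and the mould (406,157) look similar.
- **Power rocker:** (311,249).

I choose the rocker, then the red key, then print. A close crop will check this.

```bash
cat > h.py <<'E'
import numpy as np,pickle,cv2
from scipy.spatial.transform import Rotation as R
d=pickle.load(open("d.pkl","rb"))
def ray(n,px,z):
    c=d[n]; r=R.from_quat(c["attitude"]).apply(np.linalg.inv(c["K"])@[px[0],px[1],1.])
    o=np.array(c["origin"]); return o+r*(z-o[2])/r[2]
def proj(n,p):
    c=d[n]; q=c["K"]@R.from_quat(c["attitude"]).inv().apply(np.array(p)-c["origin"]); return q[:2]/q[2]
E
python3 - <<'E'
from h import *
f=d["top"]["frame"][175:285,272:402]; a=cv2.resize(f,None,fx=5,fy=5,interpolation=cv2.INTER_CUBIC)
g=d["scene"]["frame"][150:245,265:380]; b=cv2.resize(g,None,fx=5,fy=5,interpolation=cv2.INTER_CUBIC)
cv2.imwrite("pics/ctop.png",cv2.convertScaleAbs(a,alpha=1.6)); cv2.imwrite("pics/csc.png",b)
for n,p in dict(green=(312,218),yel=(338.5,224),red=(365,229),prt=(352,258.5)).items():print(n,ray("top",p,.072).round(4))
E
```

```text
green [0.5621 0.0163 0.072 ]
yel [ 0.5437 -0.0606  0.072 ]
red [ 0.5283 -0.1375  0.072 ]
prt [ 0.4435 -0.0984  0.072 ]
```

View pics/ctop.png

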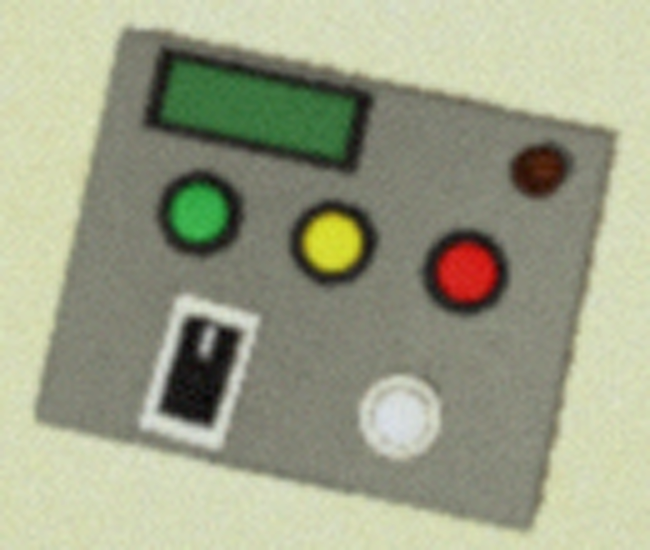

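View pics/csc.png

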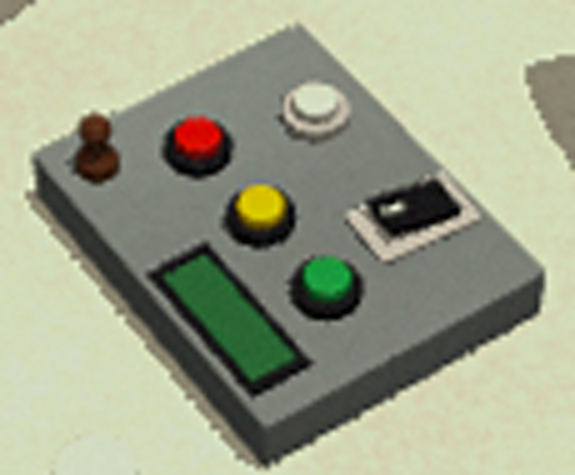

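The rocker's white line is on its rear half, in the top crop at (207,340), so the ON half points towards the screen. Red key (466,270) and print key (400,417) are clearly told from the stamp (540,168). Next I'll measure all of these precisely.

```bash
python3 - <<'E'
from h import *
t=lambda x,y:ray("top",(272+(x+.5)/5-.5,175+(y+.5)/5-.5),Z)
s=lambda x,y:ray("scene",(265+(x+.5)/5-.5,150+(y+.5)/5-.5),Z)
Z=.072
for n,a,b in(("red",(466,270),(197,134)),("print",(400,417),(317,99)),("yel",(332,241),(260,203)),("green",(199,212),(326,277))):
    print(n,t(*a).round(4),s(*b).round(4))
Z=.056
c=np.array([t(*p) for p in((180,292),(260,317),(222,448),(140,430))]);m=c.mean(0);v=c[0]+c[1]-c[2]-c[3];v/=np.linalg.norm(v)
c2=np.array([s(*p) for p in((346,213),(388,261),(480,215),(445,170))]);m2=c2.mean(0)
print("frame",m,m2,v,np.degrees(np.arctan2(v[1],v[0])),"on",(m+m2)/2+.023*v)
Z=.074
print("line",t(207,340),s(392,209))
E
```

```text
red [ 0.5295 -0.1369  0.072 ] [ 0.5315 -0.1374  0.072 ]
print [ 0.445  -0.0972  0.072 ] [ 0.4474 -0.0966  0.072 ]
yel [ 0.5472 -0.0592  0.072 ] [ 0.5498 -0.0595  0.072 ]
green [0.565  0.0181 0.072 ] [0.5692 0.0192 0.072 ]
frame [0.47206393 0.01856652 0.056     ] [0.47356962 0.01928149 0.056     ] [ 0.95740835 -0.28873734  0.        ] -16.78237727928931 on [0.49483717 0.01228305 0.056     ]
line [0.49067244 0.01402966 0.074     ] [0.49310839 0.01363872 0.074     ]
```

```bash
cat >> h.py <<'E'
T=dict(rock=[.4955,.0125],red=[.5305,-.137],prt=[.446,-.097])
def to(name,z):
    from cell import robot
    s=robot.sense();r=R.from_quat(s["ee_rot"]);p=np.array(s["tcp_pos"])
    print(name,"slide",r.inv().apply(np.array(T[name]+[z])-p).round(4),"pos",p.round(4),"F",np.round(s["contact_force"],1),"t",round(s["clock"],2),"op",s["opening"])
E
python3 -c "
from h import *
to('rock',.231)"
```

```text
rock slide [-4.360e-01 -4.137e-01  2.000e-04] pos [0.2946 0.579  0.2307] F [-0.1 -0.2  0.3] t 0.1 op 0.9973285857912658
```

```bash
python3 -m inch '[{"slide":[-0.034,-0.032,0],"delta_rot":[0,0,0],"grip":1},{"slide":[-0.068,-0.064,0],"delta_rot":[0,0,0],"grip":1},{"slide":[-0.102,-0.096,0],"delta_rot":[0,0,0],"grip":1},{"slide":[-0.136,-0.128,0],"delta_rot":[0,0,0],"grip":1},{"slide":[-0.17,-0.16,0],"delta_rot":[0,0,0],"grip":1},{"slide":[-0.204,-0.192,0],"delta_rot":[0,0,0],"grip":1},{"slide":[-0.238,-0.224,0],"delta_rot":[0,0,0],"grip":1},{"slide":[-0.272,-0.256,0],"delta_rot":[0,0,0],"grip":1},{"slide":[-0.306,-0.288,0],"delta_rot":[0,0,0],"grip":1},{"slide":[-0.34,-0.32,0],"delta_rot":[0,0,0],"grip":1}]' 30; python3 -c "
from h import *
to('rock',.12)"
```

```text
clock: 1.1
tcp_pos: [0.4528, 0.138, 0.2313]
ee_rot: [0.233, 0.972, -0.0, -0.0]
contact_force: [0.7, -0.2, 0.0]
opening: -0.001
grasp_force: 0.0
rock slide [-0.095  -0.0925  0.1113] pos [0.4528 0.138  0.2313] F [ 0.7 -0.2  0. ] t 1.1 op -0.0013795980902831112
```

```bash
python3 -m inch '[{"slide":[-0.032,-0.031,0],"delta_rot":[0,0,0],"grip":1},{"slide":[-0.064,-0.062,0],"delta_rot":[0,0,0],"grip":1},{"slide":[-0.095,-0.0925,0],"delta_rot":[0,0,0],"grip":1},{"slide":[-0.095,-0.0925,0.045],"delta_rot":[0,0,0],"grip":1},{"slide":[-0.095,-0.0925,0.09],"delta_rot":[0,0,0],"grip":1},{"slide":[-0.095,-0.0925,0.111],"delta_rot":[0,0,0],"grip":1},{"slide":[-0.095,-0.0925,0.111],"delta_rot":[0,0,0],"grip":1},{"slide":[-0.095,-0.0925,0.111],"delta_rot":[0,0,0],"grip":1}]'; python3 -c "
from h import *
from cell import cams
to('rock',.08)
c=cams.get_image('wrist');cv2.imwrite('pics/w1.png',c['frame'])"
```

```text
clock: 1.9
tcp_pos: [0.4955, 0.0144, 0.1206]
ee_rot: [0.233, 0.972, -0.0, -0.0]
contact_force: [0.0, 0.2, 1.1]
opening: -0.007
grasp_force: 0.0
rock slide [-0.0009 -0.0016  0.0406] pos [0.4955 0.0144 0.1206] F [0.  0.2 1.1] t 1.9 op -0.0074906862051929
```

View pics/w1.png

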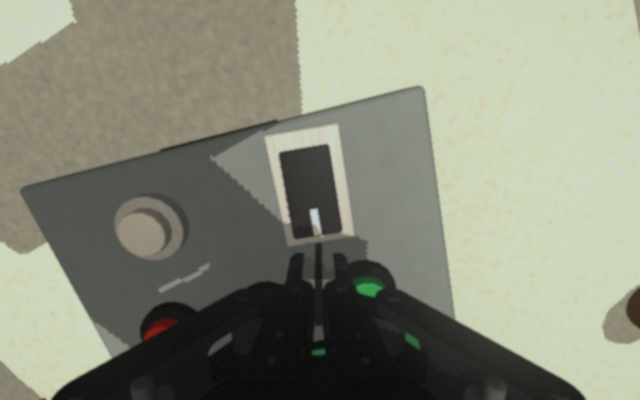

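The wrist view shows the fingers lined up with the marked rocker half (315,220). The green key (370,285) is well clear. Pressing down.

```bash
python3 -m inch '[{"slide":[-0.001,-0.0015,0.02],"delta_rot":[0,0,0],"grip":1},{"slide":[-0.001,-0.0015,0.04],"delta_rot":[0,0,0],"grip":1},{"slide":[-0.001,-0.0015,0.044],"delta_rot":[0,0,0],"grip":1},{"slide":[-0.001,-0.0015,0.048],"delta_rot":[0,0,0],"grip":1},{"slide":[-0.001,-0.0015,0.051],"delta_rot":[0,0,0],"grip":1},{"slide":[-0.001,-0.0015,0.054],"delta_rot":[0,0,0],"grip":1},{"slide":[-0.001,-0.0015,0.054],"delta_rot":[0,0,0],"grip":1}]'; python3 -c "
from h import *
to('rock',.06)"
```

```text
clock: 2.65
tcp_pos: [0.4972, 0.0125, 0.0671]
ee_rot: [0.233, 0.972, 0.0, 0.002]
contact_force: [2.4, -1.5, 3.0]
opening: 0.002
grasp_force: 2.0
rock slide [ 0.0015 -0.0008  0.0071] pos [0.4972 0.0125 0.0671] F [ 2.4 -1.5  3. ] t 2.65 op 0.0017385847024495528
```

```bash
python3 -m inch '[{"slide":[0,0,0.002],"delta_rot":[0,0,0],"grip":1},{"slide":[0,0,0.004],"delta_rot":[0,0,0],"grip":1},{"slide":[0,0,0.005],"delta_rot":[0,0,0],"grip":1},{"slide":[0,0,0.005],"delta_rot":[0,0,0],"grip":1}]'; python3 -c "
from h import *
to('rock',.06)"
```

```text
clock: 3.05
tcp_pos: [0.4976, 0.0125, 0.0642]
ee_rot: [0.233, 0.972, 0.0, 0.002]
contact_force: [-6.2, -2.1, 58.4]
opening: -0.001
grasp_force: 27.7
rock slide [ 0.0019 -0.0009  0.0041] pos [0.4976 0.0125 0.0642] F [-6.2 -2.1 58.4] t 3.05 op -0.0012532847542609871
```

It reached the stop, with a sharp force rise at z = 0.064. I'll lift and check.

```bash
python3 -m inch '[{"slide":[0,0,-0.01],"delta_rot":[0,0,0],"grip":1},{"slide":[0,0,-0.055],"delta_rot":[0,0,0],"grip":1},{"slide":[0,0,-0.055],"delta_rot":[0,0,0],"grip":1},{"slide":[0,0,-0.055],"delta_rot":[0,0,0],"grip":1}]'; python3 -c "
from h import *
from cell import cams
to('red',.12)
a=cams.get_image('wrist')['frame'];b=cams.get_image('scene')['frame'][150:245,265:380]
cv2.imwrite('pics/w2.png',np.vstack([cv2.resize(a[100:350,100:500],None,fx=1.2,fy=1.2),cv2.resize(b,(480,300),interpolation=cv2.INTER_CUBIC)]))"
```

```text
clock: 3.45
tcp_pos: [0.4961, 0.0126, 0.1174]
ee_rot: [0.233, 0.972, 0.0, 0.001]
contact_force: [-0.6, -0.2, -0.1]
opening: 0.002
grasp_force: 0.0
red slide [-0.0985 -0.1177 -0.0025] pos [0.4961 0.0126 0.1174] F [-0.6 -0.2 -0.1] t 3.45 op 0.0019804887131990127
```

View pics/w2.png

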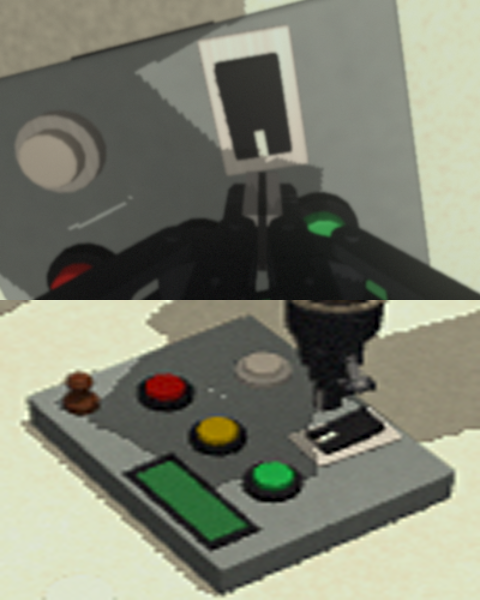

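The rocker is on: the front half is now raised and the marked half is down, at (261,143) in the upper panel. Now to the red key.

```bash
python3 -m inch '[{"slide":[-0.028,-0.034,-0.0025],"delta_rot":[0,0,0],"grip":1},{"slide":[-0.056,-0.068,-0.0025],"delta_rot":[0,0,0],"grip":1},{"slide":[-0.0985,-0.1177,-0.0025],"delta_rot":[0,0,0],"grip":1},{"slide":[-0.0985,-0.1177,-0.0025],"delta_rot":[0,0,0],"grip":1},{"slide":[-0.0985,-0.1177,-0.0025],"delta_rot":[0,0,0],"grip":1},{"slide":[-0.0985,-0.1177,-0.0025],"delta_rot":[0,0,0],"grip":1}]'; python3 -c "
from h import *
to('red',.066)"
```

```text
clock: 4.15
tcp_pos: [0.5289, -0.1364, 0.1178]
ee_rot: [0.234, 0.972, 0.0, -0.001]
contact_force: [-0.2, 0.3, -0.7]
opening: -0.005
grasp_force: 0.0
red slide [-0.0018  0.0002  0.0518] pos [ 0.5289 -0.1364  0.1178] F [-0.2  0.3 -0.7] t 4.15 op -0.004922074756773375
```

```bash
python3 -m inch '[{"slide":[-0.0015,0,0.025],"delta_rot":[0,0,0],"grip":1},{"slide":[-0.0015,0,0.042],"delta_rot":[0,0,0],"grip":1},{"slide":[-0.0015,0,0.046],"delta_rot":[0,0,0],"grip":1},{"slide":[-0.0015,0,0.049],"delta_rot":[0,0,0],"grip":1},{"slide":[-0.0015,0,0.0515],"delta_rot":[0,0,0],"grip":1},{"slide":[-0.0015,0,0.0515],"delta_rot":[0,0,0],"grip":1},{"slide":[-0.0015,0,0.0515],"delta_rot":[0,0,0],"grip":1}]'; python3 -c "
from h import *
to('red',.066)"
```

```text
clock: 4.85
tcp_pos: [0.5316, -0.1376, 0.0679]
ee_rot: [0.233, 0.972, 0.0, 0.0]
contact_force: [-2.5, 2.1, 4.6]
opening: 0.0
grasp_force: 1.9
red slide [0.0012 0.     0.0019] pos [ 0.5316 -0.1376  0.0679] F [-2.5  2.1  4.6] t 4.85 op 0.00016800458989349394
```

```bash
python3 -m inch '[{"slide":[0,0,0.0015],"delta_rot":[0,0,0],"grip":1},{"slide":[0,0,0.0025],"delta_rot":[0,0,0],"grip":1},{"slide":[0,0,0.0025],"delta_rot":[0,0,0],"grip":1},{"slide":[0,0,0.0025],"delta_rot":[0,0,0],"grip":1}]'; python3 -c "
from h import *
to('red',.066)"
```

```text
clock: 5.25
tcp_pos: [0.5318, -0.1378, 0.0658]
ee_rot: [0.233, 0.972, 0.0, 0.001]
contact_force: [-4.5, 4.5, 21.1]
opening: -0.003
grasp_force: 10.3
red slide [ 0.0015  0.0001 -0.0002] pos [ 0.5318 -0.1378  0.0658] F [-4.5  4.5 21.1] t 5.25 op -0.002533249180373107
```

The red key is bottomed out (21 N at z = 0.066). Lifting and going to print.

```bash
python3 -m inch '[{"slide":[0,0,-0.01],"delta_rot":[0,0,0],"grip":1},{"slide":[0,0,-0.054],"delta_rot":[0,0,0],"grip":1},{"slide":[0,0,-0.054],"delta_rot":[0,0,0],"grip":1},{"slide":[0,0,-0.054],"delta_rot":[0,0,0],"grip":1}]'; python3 -c "
from h import *
to('prt',.12)"
```

```text
clock: 5.65
tcp_pos: [0.5323, -0.1382, 0.1199]
ee_rot: [0.233, 0.972, -0.0, 0.001]
contact_force: [-0.5, -0.0, -1.2]
opening: -0.0
grasp_force: 0.0
prt slide [ 0.0955 -0.0024 -0.0003] pos [ 0.5323 -0.1382  0.1199] F [-0.5 -0.  -1.2] t 5.65 op -0.00017879029524379907
```

```bash
python3 -m inch '[{"slide":[0.03,-0.001,0],"delta_rot":[0,0,0],"grip":1},{"slide":[0.06,-0.002,0],"delta_rot":[0,0,0],"grip":1},{"slide":[0.0955,-0.0024,0],"delta_rot":[0,0,0],"grip":1},{"slide":[0.0955,-0.0024,0],"delta_rot":[0,0,0],"grip":1},{"slide":[0.0955,-0.0024,0],"delta_rot":[0,0,0],"grip":1},{"slide":[0.0955,-0.0024,0],"delta_rot":[0,0,0],"grip":1}]'; python3 -c "
from h import *
to('prt',.066)"
```

```text
clock: 6.25
tcp_pos: [0.446, -0.0969, 0.1186]
ee_rot: [0.233, 0.972, -0.0, 0.0]
contact_force: [0.5, -0.3, 1.1]
opening: 0.0
grasp_force: 0.0
prt slide [ 0.     -0.0001  0.0526] pos [ 0.446  -0.0969  0.1186] F [ 0.5 -0.3  1.1] t 6.25 op 0.0002633807529089935
```

```bash
python3 -m inch '[{"slide":[0,0,0.025],"delta_rot":[0,0,0],"grip":1},{"slide":[0,0,0.043],"delta_rot":[0,0,0],"grip":1},{"slide":[0,0,0.047],"delta_rot":[0,0,0],"grip":1},{"slide":[0,0,0.05],"delta_rot":[0,0,0],"grip":1},{"slide":[0,0,0.053],"delta_rot":[0,0,0],"grip":1},{"slide":[0,0,0.054],"delta_rot":[0,0,0],"grip":1},{"slide":[0,0,0.054],"delta_rot":[0,0,0],"grip":1},{"slide":[0,0,0.054],"delta_rot":[0,0,0],"grip":1}]'; python3 -c "
from h import *
to('prt',.066)"
```

```text
clock: 7.05
tcp_pos: [0.4453, -0.0967, 0.0658]
ee_rot: [0.233, 0.972, -0.0, 0.0]
contact_force: [-6.0, -1.7, 17.2]
opening: 0.001
grasp_force: 8.7
prt slide [-0.0007  0.     -0.0002] pos [ 0.4453 -0.0967  0.0658] F [-6.  -1.7 17.2] t 7.05 op 0.0013388497273824076
```

The print key is bottomed out. Lifting clear and checking.

```bash
python3 -m inch '[{"slide":[0,0,-0.01],"delta_rot":[0,0,0],"grip":1},{"slide":[0,0,-0.05],"delta_rot":[0,0,0],"grip":1},{"slide":[0,0,-0.09],"delta_rot":[0,0,0],"grip":1},{"slide":[0,0,-0.12],"delta_rot":[0,0,0],"grip":1},{"slide":[0,0,-0.12],"delta_rot":[0,0,0],"grip":1},{"slide":[0,0,-0.12],"delta_rot":[0,0,0],"grip":1},{"slide":[0,0,-0.12],"delta_rot":[0,0,0],"grip":1}]'; python3 -c "
from h import *
from cell import cams
b=cams.get_image('scene')['frame'][130:275,200:480]
cv2.imwrite('pics/end.png',cv2.resize(b,None,fx=2.8,fy=2.8,interpolation=cv2.INTER_CUBIC))"
```

```text
clock: 7.75
tcp_pos: [0.4448, -0.0964, 0.1844]
ee_rot: [0.233, 0.972, 0.0, -0.0]
contact_force: [0.0, 1.5, -0.3]
opening: 0.002
grasp_force: 0.0
```

View pics/end.png

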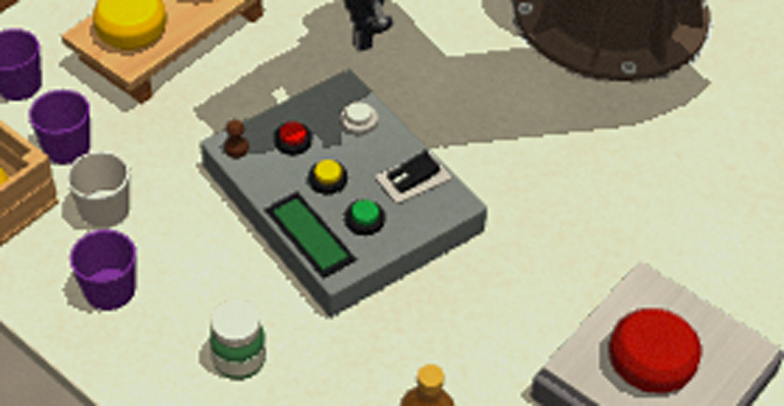

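The rocker is on, tilted towards its marked half at (410,172). All keys are up and nothing has moved: stamp (235,138), red cheese (655,350). Handing in.

```bash
python3 -c "
from cell import robot
print(robot.finish_job())"
```

```text
the job is handed in; nothing more can be done
None
```

I switched the rocker on, then pressed the red key (red cheese on the scale) and the print key fully down; the last picture showed every key back up, the power on and nothing visibly moved, and I handed the job in at about 8 s with no verdict returned.

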